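# Lay up the contact-lens aftercare tray

## Robot

A 6-joint arm with a two-finger parallel gripper is mounted at the origin on a cart in front of the work surface, level with it; the furniture and walls round the work are solid. World frame = base frame: x ahead of the robot, y to its left, z up, the work surface at z = 0. Lengths are in mm, angles in rad, forces in N, time in s.
With the tool pointing down it reaches from about 300 to 775 mm from the base axis. Payload 14.6 kg.
Tool frame: the origin (TCP) lies midway between the tips of the shut fingers; the grasp point (between the pads) lies behind it (manip.grip_depth is the z of the grasp point in the tool frame, in mm); z points along the fingers, y is the line along which they close (so a half turn about z gives the same grasp; the last joint's range is limited). The gripper opens to 94 mm and grips with 3 to 60 N. Pads are 16 mm wide; open, the fingers measure 119 mm over their backs; the gripper's body (75 mm by 177 mm) begins 78 mm behind the grasp point.
Start: joints at [1.202, 0.3, 1.521, -0, 1.321, -0.067], TCP at [163.479, 525.132, 205.446] pointing down, gripper open.
Joint ranges: [-3.03, 3.03], [-0.79, 2.21], [0.23, 2.52], [-1.04, 4.18], [0, 3.07], [-2.55, 2.55]. Speed limits (rad/s): [2.22, 2.22, 2.57, 3.14, 3.14, 3.14].

## Interface

Orientations are given as [roll, pitch, yaw] about the fixed x, y, z axes, in that order (R = Rz(yaw) Ry(pitch) Rx(roll)).
In Python, from cell import manip gives the robot as it stands.
- The arm moves only by the shell command python3 -m creep FILE [OPENING] [FORCE], which reads ROWS from the file FILE. ROWS is a JSON list of rows, 1 to 5 of them, each an object with the fields xyz (a list: dx, dy, dz in mm), turn_vec (a list: a rotation vector rx, ry, rz in rad); a field left out counts as zero; each row is the pose to reach, as a shift and turn from the pose commanded when the command began, along the tool's axes at that moment; what a row does not reach only later rows make up. A row lasts 1/10 s, in which the tool goes at most 50 mm and 0.15 rad, less where a joint would pass 70% of its speed; a pose out of reach is approached as far as the arm can. OPENING is the finger opening in mm, set as the command begins (- or left out keeps the last). The fingers move at their own pace and stop on an object; FORCE is the grip in N (left out, the last holds). Time passes only in rows, so rows that do not move let the fingers close. It prints the time, the measured TCP pose, the force, the opening and the grip force at its end. Input that does not fit is refused with a message, and nothing moves.
- manip.read_state(): the state, without advancing time (a new reading comes with each control period).
- manip.camera(name): name is "side" or "top" or "wrist"; returns (picture, depth): 420x560x3 uint8, red, green, blue; 420x560 float32, mm along the optical axis (not along the pixel's ray), 0 where there is no reading.
- manip.camera_info(name): a dict with "K" (3x3 intrinsics, pixels), "rvec" (rotation vector, rad) and "tvec" (3), from world to camera coordinates, as OpenCV has them; the wrist camera has in their place "mount" (4x4, takes a point from camera to tool coordinates, whose origin is the TCP and whose axes are the flange's). Camera axes: x right, y down, z forward; pixel columns grow to the right and rows downward; lengths in mm; the calibration is good to about 2 mm. A picture is of the moment at which its call begins: read the wrist's pose just before it. camera_info takes no time and is no camera call.
- manip.sign_off(): hands the job in; it is judged then, once.
The state is a dict: "clock": time; "joints": joint angles; "qd": joint speeds; "effort": joint torques, N m; "eef_pos": TCP position; "eef_rot": TCP orientation; "wrist_force": force on the tool from outside, world axes, zero at the start; "moment": the same for the moment, N m; "finger_gap": finger opening in mm; "finger_force": force on a finger pad.
Only numpy, scipy, OpenCV 4.12 (cv2) and the standard library are available. Lean on these libraries where they do the work, as an engineer would, in place of code of your own. Each camera call takes 0.05 s, during which the arm holds its last target. There are 200 camera calls.

## Task

Lay up the contact-lens tray for the next patient: from the glass in front of the desk pad, put the saline bottle, the dropper bottle, the carton of eye drops and the lens case each into the tray compartment that is shaped for it, resting fully down on the compartment's floor. Keep the bottles, the carton and the lens case right way up all the while, and do not disturb the mug or the spectacle case.

Things in the scene. Friction and masses are not known exactly. Their poses are not given: they have to be found in the camera images.
- saline: Saline bottle, white with a broad ribbed lid, a short round cylinder 39 mm in diameter and 73 mm high, about 90 g, standing on the glass. Origin at the centre of its underside, z up through the lid. Straight-sided over nearly the whole height.
- dropper: Dropper bottle, slim brown bottle with black rubber bulb, 34 mm in diameter and 102 mm high, about 70 g, standing. The straight body ends 56 mm above its underside, then shoulder, neck (24 mm) and bulb. Origin at the centre of its underside, z up. (A like bottle far off by the laptop is out of reach and not meant.)
- carton: Tall narrow blue carton of eye drops, 36 mm (its x) x 42 mm (its y) x 98 mm high, about 30 g, standing. Origin at the centre of its underside, z up.
- lens_case: Contact-lens case, flat white oblong 30 mm (its x) x 62 mm (its y) with rounded ends, with two round screw caps on top (one white, one blue); body 10 mm thick, 18 mm over the caps, 15 g. Origin at the centre of its underside, z up. Pick it up across its 30 mm width at its middle.
- insert_saline: Tray compartment for the saline bottle: grey block 30 mm high with a wide round well in its middle, 46 mm in diameter, mouth flared to 56 mm; floor 6 mm above the origin. 84 (x) x 76 (y) mm, fixed in the tray; origin at the centre of its underside, 9 mm above the glass; x away from the robot, y along the row, z up.
- insert_dropper: Tray compartment for the dropper bottle: low grey foot 12 mm high carrying an upright round tube socket, 58 mm outside, 40 mm bore, mouth flared to 50 mm, rim 32 mm and floor 6 mm above the origin. 84 (x) x 76 (y) mm, fixed in the tray; origin at the centre of its underside, 9 mm above the glass; x away from the robot, y along the row, z up.
- insert_carton: Tray compartment for the carton: grey block 30 mm high with a rectangular well in its middle, 43 mm along x and 49 mm along y (for the carton's x and y, either way round), mouth flared by 5 mm all round; floor 6 mm above the origin. 84 (x) x 76 (y) mm, fixed in the tray; origin at the centre of its underside, 9 mm above the glass; x away from the robot, y along the row, z up.
- insert_lens: Tray compartment for the lens case: block 34 mm high with an oblong recess, 69 mm in x, 37 mm in y (case y along this x), mouth flared by 4 mm, floor 25 mm above the origin. A finger channel, 36 mm wide, 7 mm deeper, crosses it along y. 84 (x) x 76 (y) mm, fixed in the tray; origin at the centre of its underside, 9 mm above the glass; x away from the robot, y along the row, z up.
- mug: Bystander: white spotted mug, about 82 mm across, 91 mm high, at the near right of the desk; origin in its underside. Leave it alone.
- spectacle_case: Bystander: dark blue closed spectacle case, 67 x 158 x 41 mm, lying at the right edge; origin at the centre of its underside. Leave it alone.
There are look-alikes about, which are no part of the job. What is shaped like the saline but pink is not meant.

How it is judged (in metres and radians):
At the end, for the whole second after the job is handed in: Saline bottle, dropper bottle, carton and lens case each stand or lie in their own compartment: origin within 9 mm (horizontally) of the compartment's centre, underside no more than 4 mm above the compartment's floor, within 0.12 rad of upright, released and at rest (horizontal distance between saline and insert_saline below 0.009 m and z of saline in the frame of insert_saline below 0.01 m and angle between each of saline, dropper, carton, lens_case's own z axis and vertical below 0.12 rad and linear speed of each of saline, dropper, carton, lens_case below 0.02 m/s and contact force between the fingers and saline below 0.05 N and horizontal distance between dropper and insert_dropper below 0.009 m and z of dropper in the frame of insert_dropper below 0.01 m and contact force between the fingers and dropper below 0.05 N and horizontal distance between carton and insert_carton below 0.009 m and z of carton in the frame of insert_carton below 0.01 m and contact force between the fingers and carton below 0.05 N and horizontal distance between lens_case and insert_lens below 0.009 m and z of lens_case in the frame of insert_lens below 0.029 m and contact force between the fingers and lens_case below 0.05 N); the robot touches nothing.
It fails at once if a bottle, the carton or the lens case is tipped by more than 0.7 rad (angle between any of saline, dropper, carton, lens_case's own z axis and vertical above 0.7 rad).
It fails at once if the mug or the spectacle case is moved by more than 30 mm (distance of any of mug, spectacle_case from where it was at the start of the episode above 0.03 m).
It also fails if it takes over 128 s, if anything falls off the work surface, if the arm or the gripper's body presses on something with over 40 N, if the wrist force passes 120 N, or if a joint passes its speed limit or range.

## Working session

There is one attempt and no reset: what is moved stays moved. The work goes in short steps, Python scripts to look and compute and a shell command to move; the robot and the scene stay as the last step left them, time stands still between calls to the robot, and variables do not carry over. Pictures are saved under pics/ and viewed, at most 14 in all, crops included, and the job is handed in when it is done.

```bash
mkdir -p pics; ls
cat > h.py <<'E'
import numpy as np, cv2
from cell import manip
from scipy.spatial.transform import Rotation as R
def cam(n):
    s=manip.read_state(); im,d=manip.camera(n); i=manip.camera_info(n)
    K=np.array(i["K"])
    if "mount" in i:
        T=np.eye(4);T[:3,:3]=R.from_euler('xyz',s["eef_rot"]).as_matrix();T[:3,3]=s["eef_pos"]
        M=T@np.array(i["mount"])
    else:
        W=np.eye(4);W[:3,:3]=cv2.Rodrigues(np.array(i["rvec"],float))[0];W[:3,3]=np.ravel(i["tvec"])
        M=np.linalg.inv(W)
    return im,d,K,M
def cloud(d,K,M):
    v,u=np.mgrid[:d.shape[0],:d.shape[1]]
    P=np.stack([(u-K[0,2])/K[0,0]*d,(v-K[1,2])/K[1,1]*d,d],-1)
    return P@M[:3,:3].T+M[:3,3]
def save(n,im): cv2.imwrite(f'pics/{n}.png',np.ascontiguousarray(im[...,::-1]))
E
python3 - <<'E'
from h import *
for n in("top","side"):
    im,d,K,M=cam(n); save(n,im); np.savez(n,im=im,P=cloud(d,K,M),d=d); print(n,M.round(2).tolist(),K[0,0])
s=manip.read_state();print(s,manip.grip_depth)
print(R.from_euler('xyz',s["eef_rot"]).as_matrix().round(3), manip.camera_info("wrist"))
E
```

```text
pics
top [[-0.02, -0.98, 0.18, 253.14], [-1.0, 0.02, -0.02, -13.8], [0.02, -0.18, -0.98, 1122.55], [0.0, 0.0, 0.0, 1.0]] 415.6987407670596
side [[-1.0, -0.02, 0.04, 408.9], [-0.05, 0.5, -0.87, 1120.3], [-0.0, -0.87, -0.5, 677.99], [0.0, 0.0, 0.0, 1.0]] 498.5502270189628
{'clock': 0.1, 'joints': array([ 1.20241257e+00,  3.00418312e-01,  1.52153558e+00, -1.35318230e-05,
        1.32070815e+00, -6.66081854e-02]), 'qd': array([ 0.00098513, -0.00218986, -0.00013237,  0.00063262,  0.0005586 ,
       -0.00055715]), 'effort': array([ 2.80853592e-04, -5.32635176e+01, -3.53285122e+01,  7.08958693e-02,
        2.33946566e-02, -9.16017871e-05]), 'eef_pos': array([163.39065517, 524.91273416, 204.93453803]), 'eef_rot': array([-3.14052477e+00, -5.80988989e-05,  2.83982041e+00]), 'wrist_force': array([-0.36353491, -0.12968616, -0.86050374]), 'moment': array([-0.01663452,  0.05972267, -0.01224874]), 'finger_force': 0.0, 'finger_gap': 94.15476153064714} -18.8
[[-0.955  0.297 -0.   ]
 [ 0.297  0.955 -0.001]
 [ 0.    -0.001 -1.   ]] {'K': array([[306.03271155,   0.        , 281.42959267],
       [  0.        , 306.03271155, 203.51357108],
       [  0.        ,   0.        ,   1.        ]]), 'mount': array([[-4.44529479e-04, -9.74107672e-01, -2.26084155e-01,
         6.56746474e+01],
       [ 9.99999773e-01, -3.18541689e-04, -5.93741189e-04,
         7.99059938e-01],
       [ 5.06350619e-04, -2.26084368e-01,  9.74107593e-01,
        -1.78992595e+02],
       [ 0.00000000e+00,  0.00000000e+00,  0.00000000e+00,
         1.00000000e+00]])}
```

View pics/top.png

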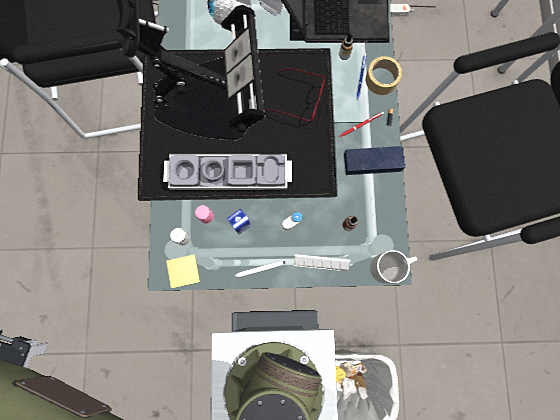

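View pics/side.png

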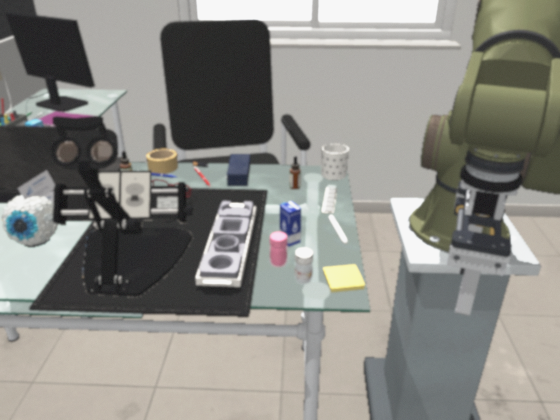

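Candidates: for the saline, the white bottle (179,236), with the pink look-alike at (204,214). For the dropper, (350,223), with the far one by the laptop at (346,45). The carton is blue at (238,221), and there is a second blue patch beside it. The lens case is at (291,220). The tray sockets are at about (184,169), (213,169), (242,170) and (270,170).

Run:
```python
from h import *
z=np.load('top.npz');im,P=z['im'],z['P']
a=cv2.resize(im[145:250,160:370],None,fx=3.8,fy=3.8,interpolation=cv2.INTER_CUBIC);save('crop',a)
def blob(n,u0,u1,v0,v1,zlo,zhi=200):
    Q=P[v0:v1,u0:u1].reshape(-1,3);Q=Q[(Q[:,2]>zlo)&(Q[:,2]<zhi)]
    (c,w,ang)=cv2.minAreaRect(Q[:,:2].astype(np.float32))
    print(n,len(Q),'med',np.median(Q,0).round(1),'mm',Q.min(0).round(0),Q.max(0).round(0),'rect',np.round(c,1),np.round(w,1),round(ang,1))
blob('saline',165,194,222,250,60)
blob('pink',195,215,203,225,60)
blob('dropper',338,362,210,236,80)
blob('dropbody',338,362,210,236,20)
blob('carton',224,254,205,236,85)
blob('lens',278,306,208,234,5)
blob('glass',300,330,225,240,-50)
blob('mug',370,420,248,285,70)
for n,u0,u1 in(('i1',168,199),('i2',199,228),('i3',228,257),('i4',257,287)): blob(n,u0,u1,150,192,30)
blob('tray',160,297,148,195,8)
```

```text
saline 189 med [396.3 235.3  72.8] mm [377. 217.  60.] [415. 253.  78.] rect [396.7 236.1] [36.6 37.3] 70.7
pink 181 med [454.1 173.4  72.6] mm [436. 156.  61.] [474. 194.  78.] rect [454.7 174.4] [37.  36.6] 32.7
dropper 31 med [ 423.4 -208.9   97.1] mm [ 419. -217.   80.] [ 430. -204.  103.] rect [ 424.5 -210.4] [11.7 12.8] 0.1
dropbody 162 med [ 420.2 -205.1   62.1] mm [ 407. -226.   21.] [ 440. -195.  103.] rect [ 422.5 -207. ] [33.4 28.8] 43.4
carton 251 med [430.6  81.5  97.7] mm [405.  57.  87.] [456. 109. 103.] rect [431.3  82.1] [36.2 41.8] 35.9
lens 214 med [436.9 -56.4  16.4] mm [414. -84.   5.] [460. -29.  22.] rect [438.1 -56.3] [28.5 59. ] 34.9
glass 447 med [ 407.6 -117.3   -1.1] mm [ 387. -158.   -8.] [428. -78.   6.] rect [ 407.6 -118. ] [80.3 39.6] 88.9
mug 319 med [ 315.5 -321.7   85.5] mm [ 267. -368.   70.] [ 346. -261.   94.] rect [ 312.9 -307.7] [81.  99.1] 51.2
i1 668 med [577.9 233.4  38.4] mm [536. 194.  30.] [621. 278.  44.] rect [578.7 235.8] [84.5 83.5] 0.1
i2 216 med [579.8 154.8  39.3] mm [549. 125.  30.] [621. 193.  46.] rect [587.1 158.8] [77.6 56.3] 26.6
i3 589 med [578.8  76.1  38.1] mm [529.  38.  30.] [618. 114.  44.] rect [573.6  76.5] [76.2 88.2] 89.7
i4 685 med [574.6  -1.8  38.8] mm [530. -44.  30.] [618.  36.  49.] rect [575.   -3.4] [78.9 87.8] 88.3
tray 4670 med [575.7 118.3  27.9] mm [513. -73.   8.] [651. 306.  49.] rect [581.8 117.6] [379.3 133.1] 89.1
```

View pics/crop.png

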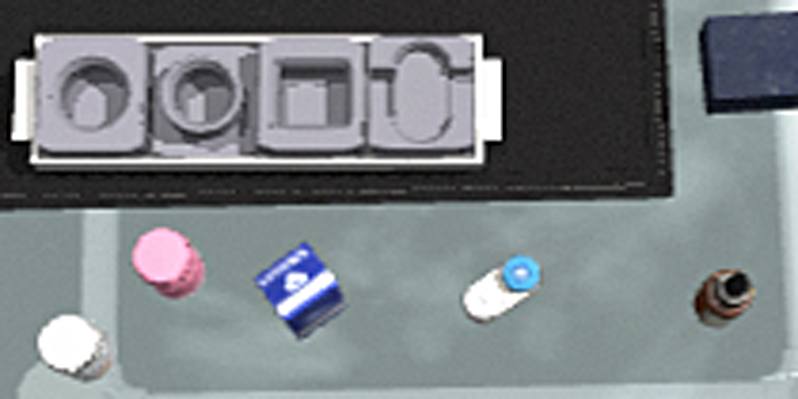

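```bash
python3 - <<'E'
from h import *
for n in('top','side'):
    P=np.load(n+'.npz')['P'].reshape(-1,3)
    Q=P[(P[:,2]>110)&(P[:,2]<600)&(P[:,0]>250)&(P[:,0]<800)&(abs(P[:,1])<400)]
    for x0 in range(250,800,50):
        q=Q[(Q[:,0]>=x0)&(Q[:,0]<x0+50)]
        if len(q)>5: print(n,x0,len(q),q.min(0).round(),q.max(0).round())
E
echo '[{"turn_vec":[0, 0, -0.15]}, {"turn_vec":[0, 0, -0.302]}, {"turn_vec":[0, 0, -0.302]}]' > rows.txt && python3 -m creep rows.txt
echo '[{"xyz":[-30, -40, 0]}, {"xyz":[-60, -80, 0]}, {"xyz":[-90, -120, 0]}, {"xyz":[-120, -160, 0]}]' > rows.txt && python3 -m creep rows.txt
echo '[{"xyz":[-30, -40, 0]}, {"xyz":[-60, -80, 0]}, {"xyz":[-90, -120, 0]}, {"xyz":[-120, -160, 0]}]' > rows.txt && python3 -m creep rows.txt
echo '[{"xyz":[-30, -40, 0]}, {"xyz":[-60, -80, 0]}, {"xyz":[-80, -105, 0]}, {"xyz":[-80, -105, 0]}, {"xyz":[-80, -105, 0]}]' > rows.txt && python3 -m creep rows.txt
python3 - <<'E'
from h import *
im,d,K,M=cam("wrist");save('w1',im);np.savez('w1',im=im,P=cloud(d,K,M),K=K,M=M)
E
```

```text
top 650 146 [690.  13. 110.] [700.  77. 140.]
top 700 234 [700.  12. 110.] [750. 297. 343.]
top 750 1657 [750.  17. 110.] [800. 311. 388.]
side 650 68 [694.  16. 110.] [700.  78. 137.]
side 700 109 [700.  22. 111.] [750. 291. 325.]
side 750 2324 [750.  21. 110.] [800. 313. 385.]
clock: 0.4
eef_pos: [163.4, 525.0, 205.1]
eef_rot: [-3.141, -0.0, -3.139]
wrist_force: [-0.1, -0.9, 0.8]
finger_gap: 93.9
finger_force: 0.0
clock: 0.8
eef_pos: [284.1, 363.5, 205.4]
eef_rot: [3.142, -0.0, 3.137]
wrist_force: [2.0, 0.7, 0.5]
finger_gap: 94.1
finger_force: 0.0
clock: 1.2
eef_pos: [404.3, 203.3, 205.6]
eef_rot: [3.141, 0.0, 3.137]
wrist_force: [0.7, 0.5, 0.3]
finger_gap: 93.8
finger_force: 0.0
clock: 1.7
eef_pos: [483.4, 100.0, 205.1]
eef_rot: [3.142, -0.001, 3.137]
wrist_force: [-0.5, 0.2, -0.7]
finger_gap: 94.1
finger_force: 0.0
```

View pics/w1.png

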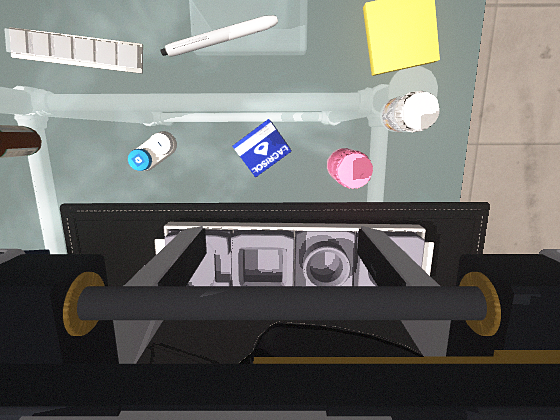

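The wrist view shows the lens case (152,150), carton (262,148), pink decoy (350,168) and white saline (410,111). The dropper (18,142) is at the edge. The fingers partly hide the tray, so I move 117 mm on for one clear view of it.

```bash
echo '[{"xyz":[-40, 6, 0]}, {"xyz":[-80, 12, 0]}, {"xyz":[-117, 17, 0]}, {"xyz":[-117, 17, 0]}, {"xyz":[-117, 17, 0]}]' > rows.txt && python3 -m creep rows.txt
python3 - <<'E'
from h import *
im,d,K,M=cam("wrist");save('w2',im);np.savez('w2',im=im,P=cloud(d,K,M),K=K,M=M)
E
cat > meas.py <<'E'
from h import *
def blob(n,P,x0,x1,y0,y1,zlo,zhi=200):
    Q=P.reshape(-1,3);Q=Q[(Q[:,2]>zlo)&(Q[:,2]<zhi)&(Q[:,0]>x0)&(Q[:,0]<x1)&(Q[:,1]>y0)&(Q[:,1]<y1)]
    if len(Q)<5: return
    c,w,ang=cv2.minAreaRect(Q[:,:2].astype(np.float32)); l=np.percentile(Q,2,axis=0);h=np.percentile(Q,98,axis=0)
    print(n,len(Q),'z',np.median(Q[:,2]).round(1),'bb',((l+h)/2)[:2].round(1),(h-l)[:2].round(1),'rect',np.round(c,1),np.round(w,1),round(ang,1))
E
python3 - <<'E'
from meas import *
for f in('top','w1','w2'):
    P=np.load(f+'.npz')['P']; print(f)
    blob('saline',P,365,425,205,265,66,82)
    blob('droptop',P,390,450,-240,-180,90,110)
    blob('dropbody',P,390,450,-240,-180,50,60)
    blob('carton',P,390,480,40,130,92,104)
    blob('lens',P,400,480,-100,-20,6,25)
    blob('lenstop',P,400,480,-100,-20,14,25)
    blob('tray',P,500,660,-90,320,33,48)
    blob('tray1',P,500,660,194,320,33,48)
    blob('ring',P,500,660,122,190,36,48)
    blob('i3',P,500,660,39,114,33,48)
    blob('i4',P,500,660,-60,35,37,52)
E
```

```text
clock: 2.25
eef_pos: [599.9, 118.4, 204.8]
eef_rot: [-3.141, -0.001, -3.141]
wrist_force: [-0.5, 0.9, 0.6]
finger_gap: 94.1
finger_force: 0.0
top
saline 179 z 72.9 bb [396.9 235.9] [35.4 33.8] rect [396.9 235. ] [36.5 36.1] 87.1
droptop 26 z 98.2 bb [ 425.  -210.5] [10.7 12.4] rect [ 425.  -210.7] [12.5 10.9] 88.6
dropbody 36 z 57.9 bb [ 424.8 -209.8] [29.7 29.3] rect [ 422.4 -207.9] [30.8 24.7] 50.2
carton 244 z 97.7 bb [431.7  81.8] [42.9 44.8] rect [431.3  82.1] [36.2 41.8] 35.9
lens 208 z 16.5 bb [437.6 -56.3] [40.4 48.9] rect [438.1 -56.3] [28.5 59. ] 34.9
lenstop 138 z 17.8 bb [438.3 -56.4] [38.9 48.8] rect [439.  -56.4] [24.5 57.7] 34.1
tray 1955 z 38.8 bb [576.6 117.4] [ 81.8 298. ] rect [576.8 116.6] [308.9  85.4] 89.4
tray1 634 z 38.6 bb [578.8 231.9] [80.9 74.2] rect [578.6 232.6] [76.6 84.4] 89.6
ring 171 z 39.9 bb [577.9 153.9] [54.9 54. ] rect [577.5 154.1] [56.7 56.4] 48.7
i3 545 z 38.5 bb [576.3  77.2] [81.  72.8] rect [575.8  77.4] [73.4 83.7] 89.5
i4 370 z 42.3 bb [575.3  -2.3] [83.5 70.3] rect [575.6  -1.5] [73.3 85.1] 89.8
w1
saline 1252 z 72.7 bb [397.7 236. ] [3
[... 832 characters left out ...]
12.9] rect [416.2 237.1] [15.2  1.8] 87.6
carton 1719 z 97.7 bb [441.3  83.1] [28.3 46.5] rect [432.3  82.8] [36.5 41.8] 35.4
lens 1502 z 17.2 bb [440.4 -54.4] [41. 49.] rect [438.8 -55.4] [29.1 59.4] 35.0
lenstop 999 z 17.8 bb [439.6 -55.1] [40.1 48.9] rect [439.4 -55.5] [25.6 58.6] 34.9
tray 11862 z 38.8 bb [577.3 117.4] [ 80.7 298. ] rect [578.1 116. ] [310.5  84.1] 89.0
tray1 3678 z 38.7 bb [579.5 232.2] [80.7 73.9] rect [580.1 232.9] [76.7 84.1] 89.0
ring 1035 z 39.9 bb [578.4 154.6] [53.4 54. ] rect [578.4 155.1] [57.4 56.9] 44.7
i3 3207 z 38.7 bb [577.1  76.7] [80.3 72.4] rect [577.5  76.6] [83.2 74.8] 0.0
i4 2077 z 42.7 bb [575.7  -1.7] [81.8 71. ] rect [576.1  -1.9] [74.7 84.1] 89.0
```

View pics/w2.png

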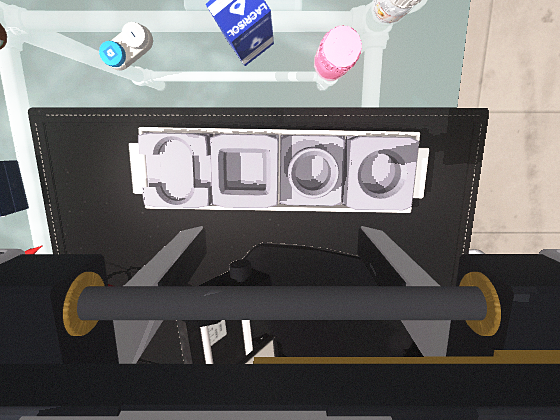

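The tray and objects agree within about 1 mm across all three views. Left to right in w2: lens (177,170), carton (244,172), dropper ring (312,172) and wide well (380,172). Saline first: I go above (398,236) and down to TCP z=30.

```bash
echo '[{"xyz":[40, 23, 0]}, {"xyz":[80, 47, 0]}, {"xyz":[121, 70, 0]}, {"xyz":[161, 94, 0]}, {"xyz":[202, 118, 0]}]' > rows.txt && python3 -m creep rows.txt 94 15
echo '[{}, {"xyz":[0, 0, 40]}, {"xyz":[0, 0, 80]}, {"xyz":[0, 0, 100]}, {"xyz":[0, 0, 100]}]' > rows.txt && python3 -m creep rows.txt
```

```text
clock: 2.8
eef_pos: [395.7, 235.7, 206.0]
eef_rot: [3.141, 0.001, 3.141]
wrist_force: [0.7, 1.1, -0.8]
finger_gap: 94.2
finger_force: 0.0
clock: 3.3
eef_pos: [396.9, 234.4, 103.7]
eef_rot: [-3.14, -0.003, -3.142]
wrist_force: [-0.2, -0.0, 1.9]
finger_gap: 94.4
finger_force: 0.0
```

```bash
echo '[{"xyz":[0, 1, 25]}, {"xyz":[-1, 1, 50]}, {"xyz":[-1, 1, 65]}, {"xyz":[-1, 1, 74]}, {"xyz":[-1, 1, 74]}]' > rows.txt && python3 -m creep rows.txt
echo '[{}, {}, {}, {}, {}]' > rows.txt && python3 -m creep rows.txt 30 15
echo '[{}, {}, {}, {}, {}]' > rows.txt && python3 -m creep rows.txt
```

```text
clock: 3.8
eef_pos: [399.6, 236.1, 31.8]
eef_rot: [3.142, 0.0, 3.142]
wrist_force: [0.1, -1.1, -0.3]
finger_gap: 93.9
finger_force: 0.0
clock: 4.3
eef_pos: [399.6, 236.2, 31.7]
eef_rot: [3.141, 0.0, -3.141]
wrist_force: [-0.4, -0.2, 0.1]
finger_gap: 57.5
finger_force: 0.0
clock: 4.8
eef_pos: [399.5, 236.2, 31.4]
eef_rot: [-3.142, -0.0, -3.141]
wrist_force: [-0.1, -0.1, 0.2]
finger_gap: 38.2
finger_force: 15.0
```

```bash
echo '[{"xyz":[0, 0, -15]}, {"xyz":[0, 0, -40]}, {"xyz":[0, 0, -65]}, {"xyz":[0, 0, -75]}, {"xyz":[0, 0, -75]}]' > rows.txt && python3 -m creep rows.txt
echo '[{"xyz":[-40, -1, 0]}, {"xyz":[-80, -2, 0]}, {"xyz":[-120, -2, 0]}, {"xyz":[-160, -3, 0]}, {"xyz":[-181, -3, 0]}]' > rows.txt && python3 -m creep rows.txt
echo '[{}, {}]' > rows.txt && python3 -m creep rows.txt
python3 - <<'E'
from meas import *
im,d,K,M=cam("wrist");P=cloud(d,K,M)
blob('saline',P,545,615,200,270,108,135); blob('salbody',P,545,615,200,270,70,125)
im,d,K,M=cam("top");P=cloud(d,K,M)
blob('saline top',P,545,615,205,260,108,150)
im,d,K,M=cam("side");save('s3',im[150:330,150:390])
E
```

```text
clock: 5.3
eef_pos: [400.0, 236.4, 107.2]
eef_rot: [3.141, 0.002, -3.141]
wrist_force: [0.4, 0.1, -1.4]
finger_gap: 38.3
finger_force: 15.0
clock: 5.8
eef_pos: [582.3, 232.5, 104.0]
eef_rot: [-3.141, -0.002, 3.141]
wrist_force: [-0.7, 0.6, -0.9]
finger_gap: 38.4
finger_force: 15.0
clock: 6.0
eef_pos: [579.7, 233.0, 104.5]
eef_rot: [-3.141, -0.003, 3.142]
wrist_force: [-0.1, 0.2, -1.1]
finger_gap: 38.3
finger_force: 15.0
saline 1557 z 121.7 bb [565.  233.8] [13.5 59.4] rect [565.1 234. ] [15.3 62.3] 0.3
salbody 1471 z 113.0 bb [564.7 233.9] [13.6 57.2] rect [564.9 233.9] [15.  62.1] 1.1
```

View pics/s3.png

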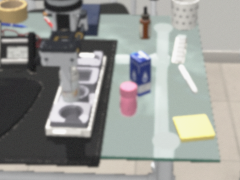

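The saline hangs upright over the leftmost well at crop pixel (70,90). I lower it.

```bash
echo '[{"xyz":[0, 0, 15]}, {"xyz":[0, 0, 30]}, {"xyz":[0, 0, 42]}, {"xyz":[0, 0, 50]}, {"xyz":[0, 0, 50]}]' > rows.txt && python3 -m creep rows.txt
echo '[{"xyz":[0, 0, 2]}, {"xyz":[0, 0, 4]}, {"xyz":[0, 0, 6]}, {"xyz":[0, 0, 7]}, {"xyz":[0, 0, 7]}]' > rows.txt && python3 -m creep rows.txt
```

```text
clock: 6.65
eef_pos: [579.9, 233.0, 54.7]
eef_rot: [-3.141, -0.002, -3.141]
wrist_force: [0.1, 0.4, -0.5]
finger_gap: 38.2
finger_force: 15.0
clock: 7.15
eef_pos: [580.5, 233.2, 49.4]
eef_rot: [3.142, 0.0, -3.141]
wrist_force: [-0.3, 0.3, -1.4]
finger_gap: 38.5
finger_force: 15.0
```

```bash
echo '[{"xyz":[0, 0, 1]}, {"xyz":[0, 0, 2]}, {"xyz":[0, 0, 2]}]' > rows.txt && python3 -m creep rows.txt
echo '[{}, {}]' > rows.txt && python3 -m creep rows.txt
```

```text
clock: 7.45
eef_pos: [580.5, 233.2, 47.3]
eef_rot: [-3.141, -0.0, -3.141]
wrist_force: [0.1, 0.3, -1.4]
finger_gap: 37.9
finger_force: 15.0
clock: 7.65
eef_pos: [580.5, 233.2, 47.5]
eef_rot: [-3.142, 0.0, -3.141]
wrist_force: [-1.4, -0.8, -1.3]
finger_gap: 38.2
finger_force: 15.0
```

```bash
echo '[{}, {}, {}, {}, {}]' > rows.txt && python3 -m creep rows.txt 62
echo '[{"xyz":[0, 0, -15]}, {"xyz":[0, 0, -40]}, {"xyz":[0, 0, -70]}, {"xyz":[0, 0, -90]}, {"xyz":[0, 0, -90]}]' > rows.txt && python3 -m creep rows.txt
echo '[{"xyz":[30, -30, 0], "turn_vec":[0, 0, -0.124]}, {"xyz":[60, -60, 0], "turn_vec":[0, 0, -0.248]}, {"xyz":[90, -90, 0], "turn_vec":[0, 0, -0.372]}, {"xyz":[120, -120, 0], "turn_vec":[0, 0, -0.496]}, {"xyz":[148, -151, 0], "turn_vec":[0, 0, -0.62]}]' > rows.txt && python3 -m creep rows.txt 94
echo '[{}, {}, {}]' > rows.txt && python3 -m creep rows.txt
python3 - <<'E'
from meas import *
im,d,K,M=cam("top");P=cloud(d,K,M);save('t4',cv2.resize(im[140:250,150:310],None,fx=4,fy=4))
blob('saline top',P,545,615,205,260,75,100)
blob('carton',P,390,480,40,130,92,104)
E
```

```text
clock: 8.15
eef_pos: [580.6, 233.2, 47.5]
eef_rot: [3.142, 0.0, -3.141]
wrist_force: [0.7, -0.0, 0.8]
finger_gap: 62.1
finger_force: 0.0
clock: 8.65
eef_pos: [581.8, 233.7, 141.6]
eef_rot: [3.14, 0.006, -3.141]
wrist_force: [-0.3, 0.8, 0.1]
finger_gap: 61.9
finger_force: 0.0
clock: 9.15
eef_pos: [430.7, 81.2, 136.9]
eef_rot: [3.141, -0.001, -2.516]
wrist_force: [-0.0, 0.3, 0.1]
finger_gap: 93.6
finger_force: 0.0
clock: 9.45
eef_pos: [433.1, 82.7, 137.4]
eef_rot: [-3.142, 0.0, -2.523]
wrist_force: [0.0, 1.1, 0.7]
finger_gap: 94.0
finger_force: 0.0
saline top 189 z 87.0 bb [577.1 232.7] [34.1 34.2] rect [576.4 232.7] [38.5 37.7] 24.8
```

View pics/t4.png

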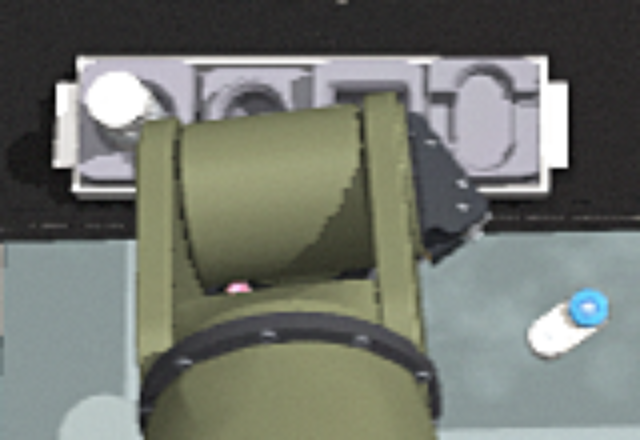

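The saline is seated: white lid at (120,100), top at z≈87. Now down on the carton.

```bash
echo '[{"xyz":[0, 0, 25]}, {"xyz":[0, 0, 50]}, {"xyz":[0, 0, 75]}, {"xyz":[0, 0, 92]}, {"xyz":[0, 0, 101]}]' > rows.txt && python3 -m creep rows.txt
echo '[{}, {}, {}, {}, {}]' > rows.txt && python3 -m creep rows.txt 30 10
echo '[{}, {}, {}, {}, {}]' > rows.txt && python3 -m creep rows.txt
```

```text
clock: 10.0
eef_pos: [432.2, 82.7, 34.8]
eef_rot: [3.14, -0.002, -2.521]
wrist_force: [-0.1, 0.3, 0.9]
finger_gap: 94.1
finger_force: 0.0
clock: 10.5
eef_pos: [432.9, 82.2, 36.9]
eef_rot: [-3.141, 0.001, -2.521]
wrist_force: [-0.4, -0.0, -0.4]
finger_gap: 57.2
finger_force: 0.0
clock: 11.0
eef_pos: [432.7, 82.2, 36.6]
eef_rot: [-3.141, 0.0, -2.521]
wrist_force: [-0.0, 0.1, 3.6]
finger_gap: 42.0
finger_force: 10.0
```

```bash
echo '[{"xyz":[0, 0, -20]}, {"xyz":[0, 0, -50], "turn_vec":[0, 0, 0.14]}, {"xyz":[0, 0, -75], "turn_vec":[0, 0, 0.28]}, {"xyz":[0, 0, -75], "turn_vec":[0, 0, 0.42]}, {"xyz":[0, 0, -75], "turn_vec":[0, 0, 0.56]}]' > rows.txt && python3 -m creep rows.txt
echo '[{"turn_vec":[0, 0, 0.077]}, {"turn_vec":[0, 0, 0.077]}, {"turn_vec":[0, 0, 0.077]}]' > rows.txt && python3 -m creep rows.txt
```

```text
clock: 11.5
eef_pos: [432.8, 82.2, 112.1]
eef_rot: [3.142, 0.001, -3.087]
wrist_force: [-0.7, 0.0, -0.6]
finger_gap: 41.8
finger_force: 10.0
clock: 11.8
eef_pos: [432.5, 82.2, 111.3]
eef_rot: [-3.142, -0.0, 3.127]
wrist_force: [-0.0, -0.8, 0.2]
finger_gap: 41.9
finger_force: 10.0
```

Run:
```python
from h import *
s=manip.read_state();A=R.from_euler('xyz',s["eef_rot"]).as_matrix()
print(s["eef_pos"],s["eef_rot"],A.T@(np.array([577.3,76.6,s["eef_pos"][2]])-s["eef_pos"]))
```

```text
[432.49680139  82.16935145 111.3243459 ] [-3.14154787e+00 -2.53292502e-04  3.12732618e+00] [-1.44867910e+02 -3.50302559e+00 -3.65370648e-02]
```

```bash
echo '[{"xyz":[-40, -1, 0]}, {"xyz":[-80, -2, 0]}, {"xyz":[-120, -3, 0]}, {"xyz":[-145, -3.5, 0]}, {"xyz":[-145, -3.5, 0]}]' > rows.txt && python3 -m creep rows.txt
echo '[{"xyz":[0, 0, 5]}, {"xyz":[0, 0, 20]}, {"xyz":[0, 0, 30]}, {"xyz":[0, 0, 35]}, {"xyz":[0, 0, 35]}]' > rows.txt && python3 -m creep rows.txt
```

```text
clock: 12.3
eef_pos: [579.3, 75.9, 110.6]
eef_rot: [-3.142, -0.0, 3.126]
wrist_force: [-0.8, 0.1, -0.3]
finger_gap: 41.9
finger_force: 10.0
clock: 12.8
eef_pos: [576.8, 76.3, 75.5]
eef_rot: [-3.141, -0.002, 3.125]
wrist_force: [0.6, -0.2, 0.5]
finger_gap: 41.9
finger_force: 10.0
```

```bash
echo '[{"xyz":[0, 0, 6]}, {"xyz":[0, 0, 12]}, {"xyz":[0, 0, 17]}, {"xyz":[0, 0, 21]}, {"xyz":[0, 0, 21]}]' > rows.txt && python3 -m creep rows.txt
echo '[{}, {}]' > rows.txt && python3 -m creep rows.txt
```

```text
clock: 13.3
eef_pos: [577.2, 76.2, 54.8]
eef_rot: [-3.141, -0.001, 3.125]
wrist_force: [0.5, 0.6, 0.3]
finger_gap: 41.9
finger_force: 10.0
clock: 13.5
eef_pos: [577.6, 76.3, 55.7]
eef_rot: [3.142, 0.0, 3.125]
wrist_force: [-0.5, 0.1, 0.6]
finger_gap: 42.2
finger_force: 10.0
```

```bash
echo '[{"xyz":[0, 0, 1.5]}, {"xyz":[0, 0, 3]}, {"xyz":[0, 0, 3]}]' > rows.txt && python3 -m creep rows.txt
echo '[{}, {}, {}, {}]' > rows.txt && python3 -m creep rows.txt 60
echo '[{"xyz":[0, 0, -15]}, {"xyz":[0, 0, -40]}, {"xyz":[0, 0, -70]}, {"xyz":[0, 0, -95]}, {"xyz":[0, 0, -95]}]' > rows.txt && python3 -m creep rows.txt
echo '[{"xyz":[20, -40, 0]}, {"xyz":[40, -80, 0]}, {"xyz":[60, -120, 0]}, {"xyz":[80, -160, 0]}, {"xyz":[100, -200, 0]}]' > rows.txt && python3 -m creep rows.txt 94
echo '[{"xyz":[20, -40, 0]}, {"xyz":[48, -87, 0]}, {"xyz":[48, -87, 0]}, {"xyz":[48, -87, 0]}]' > rows.txt && python3 -m creep rows.txt
python3 - <<'E'
from meas import *
im,d,K,M=cam("top");P=cloud(d,K,M)
blob('carton',P,535,620,35,120,105,120)
im,d,K,M=cam("wrist");P=cloud(d,K,M);save('w5',im)
blob('droptop',P,390,460,-240,-180,90,110)
blob('dropbody',P,390,460,-240,-180,30,60)
blob('lens',P,400,480,-100,-20,6,25)
s=manip.read_state();print(s['eef_pos'])
E
```

```text
clock: 13.8
eef_pos: [577.4, 76.2, 52.2]
eef_rot: [-3.142, -0.0, 3.125]
wrist_force: [-0.2, 0.4, 0.1]
finger_gap: 42.3
finger_force: 10.0
clock: 14.2
eef_pos: [577.5, 76.2, 52.5]
eef_rot: [3.142, 0.0, 3.125]
wrist_force: [0.3, -0.1, -0.1]
finger_gap: 60.1
finger_force: 0.0
clock: 14.7
eef_pos: [579.0, 76.4, 152.3]
eef_rot: [3.141, 0.007, 3.125]
wrist_force: [0.3, -0.1, 0.6]
finger_gap: 59.9
finger_force: 0.0
clock: 15.2
eef_pos: [472.9, -123.3, 147.6]
eef_rot: [-3.142, 0.0, 3.125]
wrist_force: [0.0, -0.2, -0.6]
finger_gap: 93.2
finger_force: 0.0
clock: 15.6
eef_pos: [424.2, -208.9, 147.6]
eef_rot: [3.142, 0.0, 3.122]
wrist_force: [0.7, 0.1, 0.3]
finger_gap: 94.1
finger_force: 0.0
carton 238 z 112.6 bb [575.2  77.3] [34.9 40.4] rect [575.3  77.3] [40.7 36.4] 89.9
droptop 259 z 97.7 bb [ 425.1 -210. ] [12.2 12.4] rect [ 425.2 -209.9] [13.2 12.7] 1.2
dropbody 408 z 55.8 bb [ 421.5 -210.4] [26.8 30.6] rect [ 423.  -210.7] [31.5 30.3] 89.5
lens 1474 z 17.1 bb [437.8 -58. ] [40.5 49. ] rect [439.3 -57.2] [29. 59.] 34.0
[ 425.13358267 -207.46680023  147.52736806]
```

View pics/w5.png

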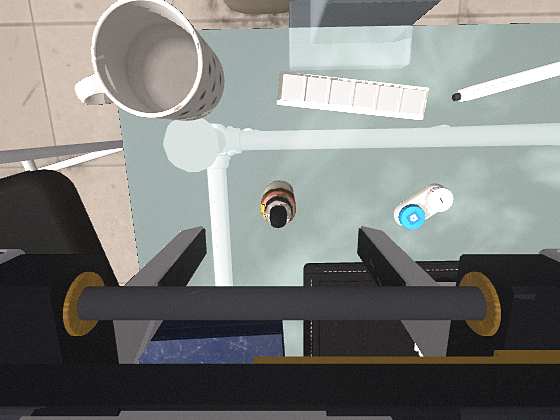

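The dropper bottle stands at (279,204) between the fingers, centre about (425,-210), well clear of the mug. The carton top at 112.6 means it is seated. Now down on the dropper.

```bash
echo '[{"xyz":[0, -1, 25]}, {"xyz":[0, -2, 50]}, {"xyz":[0, -2, 75]}, {"xyz":[0, -2, 100]}, {"xyz":[0, -2, 118]}]' > rows.txt && python3 -m creep rows.txt
echo '[{}, {}, {}, {}, {}]' > rows.txt && python3 -m creep rows.txt 25 12
echo '[{}, {}, {}, {}, {}]' > rows.txt && python3 -m creep rows.txt
```

```text
clock: 16.2
eef_pos: [425.0, -208.5, 27.9]
eef_rot: [3.141, -0.001, 3.127]
wrist_force: [0.2, 0.2, -0.2]
finger_gap: 94.0
finger_force: 0.0
clock: 16.7
eef_pos: [425.0, -210.3, 30.1]
eef_rot: [-3.141, 0.001, 3.125]
wrist_force: [-0.1, -0.5, -0.2]
finger_gap: 57.4
finger_force: 0.0
clock: 17.2
eef_pos: [424.6, -210.3, 29.4]
eef_rot: [-3.142, -0.0, 3.125]
wrist_force: [-0.0, -0.2, 0.5]
finger_gap: 32.1
finger_force: 12.0
```

```bash
echo '[{"xyz":[0, 0, -15]}, {"xyz":[0, 0, -45]}, {"xyz":[0, 0, -85]}, {"xyz":[0, 0, -120]}, {"xyz":[0, 0, -140]}]' > rows.txt && python3 -m creep rows.txt
echo '[{}, {}]' > rows.txt && python3 -m creep rows.txt
python3 - <<'E'
from h import *
s=manip.read_state();A=R.from_euler('xyz',s["eef_rot"]).as_matrix()
print(s["eef_pos"],A.T@(np.array([578.6,154.9,s["eef_pos"][2]])-s["eef_pos"]))
im,d,K,M=cam("wrist");P=cloud(d,K,M)
Q=P.reshape(-1,3);Q=Q[(abs(Q[:,0]-s['eef_pos'][0])<25)&(abs(Q[:,1]-s['eef_pos'][1])<13)&(Q[:,2]>130)&(Q[:,2]<260)]
for z in range(130,260,10):
    q=Q[(Q[:,2]>=z)&(Q[:,2]<z+10)]
    if len(q): print(z,len(q),q.min(0).round(1),q.max(0).round(1))
im,d,K,M=cam("side");save('s6',cv2.resize(im[80:260,220:380],None,fx=3,fy=3))
E
```

```text
clock: 17.7
eef_pos: [425.1, -210.5, 172.2]
eef_rot: [-3.14, 0.003, 3.125]
wrist_force: [0.8, 0.4, -0.3]
finger_gap: 32.2
finger_force: 12.0
clock: 17.9
eef_pos: [424.4, -210.1, 168.8]
eef_rot: [3.141, -0.0, 3.125]
wrist_force: [0.5, 0.4, -1.5]
finger_gap: 32.2
finger_force: 12.0
[ 424.41900737 -210.08902264  168.78539294] [-1.48014331e+02  3.67533023e+02  1.47439572e-02]
140 51 [ 407.7 -223.   140. ] [ 414.1 -197.2  150. ]
150 145 [ 407.6 -223.   150.1] [ 414.  -197.4  159.9]
160 167 [ 407.6 -222.9  160.1] [ 414.1 -197.1  170. ]
170 197 [ 407.6 -223.   170. ] [ 414.5 -197.3  179.9]
180 326 [ 407.4 -223.1  180.1] [ 417.3 -197.2  190. ]
190 727 [ 407.6 -223.1  190. ] [ 435.5 -197.2  200. ]
200 432 [ 410.8 -222.9  200. ] [ 430.2 -197.1  209.9]
210 1097 [ 412.8 -221.1  210. ] [ 429.5 -197.1  219.9]
220 276 [ 418.1 -215.2  220.1] [ 423.1 -202.3  230. ]
230 145 [ 418.2 -214.3  230. ] [ 420.9 -203.1  236. ]
```

View pics/s6.png

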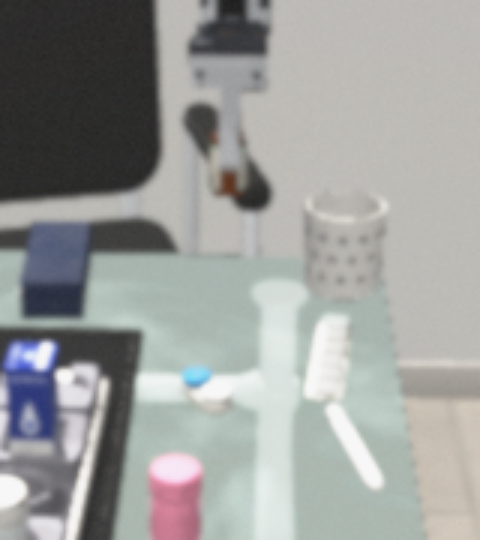

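The dropper hangs upright in the fingers at (230,175). I carry it over the tray.

```bash
echo '[{"xyz":[-18.5, 46, 0]}, {"xyz":[-37, 92, 0]}, {"xyz":[-55.5, 138, 0]}, {"xyz":[-74, 184, 0]}, {"xyz":[-92.5, 230, 0]}]' > rows.txt && python3 -m creep rows.txt
echo '[{"xyz":[-18.5, 46, 0]}, {"xyz":[-37, 92, 0]}, {"xyz":[-55.5, 137.5, 0]}, {"xyz":[-55.5, 137.5, 0]}, {"xyz":[-55.5, 137.5, 0]}]' > rows.txt && python3 -m creep rows.txt
echo '[{}, {"xyz":[0, 0, 30]}, {"xyz":[0, 0, 60]}, {"xyz":[0, 0, 85]}, {"xyz":[0, 0, 85]}]' > rows.txt && python3 -m creep rows.txt
echo '[{}, {}]' > rows.txt && python3 -m creep rows.txt
```

```text
clock: 18.5
eef_pos: [521.0, 20.2, 168.2]
eef_rot: [3.142, -0.002, 3.125]
wrist_force: [0.4, 0.1, -0.2]
finger_gap: 32.1
finger_force: 12.0
clock: 19.0
eef_pos: [578.3, 155.2, 167.5]
eef_rot: [-3.141, -0.003, 3.126]
wrist_force: [0.2, -0.7, -0.8]
finger_gap: 32.0
finger_force: 12.0
clock: 19.5
eef_pos: [577.0, 153.0, 81.4]
eef_rot: [-3.14, -0.006, 3.123]
wrist_force: [-0.5, 0.8, -0.5]
finger_gap: 32.3
finger_force: 12.0
clock: 19.7
eef_pos: [579.6, 154.4, 86.3]
eef_rot: [3.141, 0.002, 3.124]
wrist_force: [0.7, -1.0, -0.2]
finger_gap: 32.2
finger_force: 12.0
```

```bash
echo '[{"xyz":[0, 0, 8]}, {"xyz":[0, 0, 16]}, {"xyz":[0, 0, 24]}, {"xyz":[0, 0, 32]}, {"xyz":[0, 0, 35]}]' > rows.txt && python3 -m creep rows.txt
echo '[{"xyz":[0, 0, 1]}, {"xyz":[0, 0, 2]}, {"xyz":[0, 0, 2.5]}, {"xyz":[0, 0, 2.5]}]' > rows.txt && python3 -m creep rows.txt
```

```text
clock: 20.2
eef_pos: [578.3, 154.7, 48.2]
eef_rot: [-3.141, -0.002, 3.125]
wrist_force: [0.8, -0.5, -0.4]
finger_gap: 31.8
finger_force: 12.0
clock: 20.6
eef_pos: [578.9, 154.7, 47.1]
eef_rot: [3.142, 0.0, 3.125]
wrist_force: [-0.0, -0.4, -0.8]
finger_gap: 32.2
finger_force: 12.0
```

```bash
echo '[{"xyz":[0, 0, 1]}, {"xyz":[0, 0, 2]}, {"xyz":[0, 0, 2]}]' > rows.txt && python3 -m creep rows.txt
echo '[{}, {}, {}, {}]' > rows.txt && python3 -m creep rows.txt 56
echo '[{"xyz":[0, 0, -15]}, {"xyz":[0, 0, -40]}, {"xyz":[0, 0, -70]}, {"xyz":[0, 0, -105]}, {"xyz":[0, 0, -110]}]' > rows.txt && python3 -m creep rows.txt
echo '[{"xyz":[20, -30, 0]}, {"xyz":[40, -62, 0]}, {"xyz":[72, -107, 0]}, {"xyz":[104, -160, 0]}, {"xyz":[136, -213, 0]}]' > rows.txt && python3 -m creep rows.txt
echo '[{"turn_vec":[0, 0, 0.14]}, {"turn_vec":[0, 0, 0.28]}, {"turn_vec":[0, 0, 0.42]}, {"turn_vec":[0, 0, 0.56]}, {"turn_vec":[0, 0, 0.7]}]' > rows.txt && python3 -m creep rows.txt 70
echo '[{"turn_vec":[0, 0, 0.13]}, {"turn_vec":[0, 0, 0.25]}, {"turn_vec":[0, 0, 0.25]}, {"turn_vec":[0, 0, 0.25]}]' > rows.txt && python3 -m creep rows.txt
python3 - <<'E'
from meas import *
im,d,K,M=cam("top");P=cloud(d,K,M)
blob('carton',P,535,620,35,120,105,120)
blob('dropper',P,545,615,120,190,60,125)
im,d,K,M=cam("side");P=cloud(d,K,M)
blob('dropper side',P,545,615,120,190,60,125)
blob('droptop side',P,545,615,120,190,105,125)
im,d,K,M=cam("wrist");P=cloud(d,K,M);save('w7',im)
blob('lens',P,400,480,-100,-20,6,25)
blob('lenstop',P,400,480,-100,-20,14,25)
s=manip.read_state();print(s['eef_pos'],s['eef_rot'])
E
```

```text
clock: 20.9
eef_pos: [578.7, 154.7, 44.8]
eef_rot: [-3.142, -0.0, 3.125]
wrist_force: [-1.0, 1.0, -0.1]
finger_gap: 32.0
finger_force: 12.0
clock: 21.3
eef_pos: [578.9, 154.7, 45.0]
eef_rot: [3.142, 0.0, 3.125]
wrist_force: [0.1, -0.5, 0.7]
finger_gap: 55.7
finger_force: 0.0
clock: 21.8
eef_pos: [580.4, 155.1, 160.6]
eef_rot: [3.14, 0.007, 3.125]
wrist_force: [0.5, -1.3, -0.2]
finger_gap: 56.0
finger_force: 0.0
clock: 22.3
eef_pos: [453.2, -32.5, 155.3]
eef_rot: [-3.141, 0.0, 3.125]
wrist_force: [1.5, -0.8, 0.0]
finger_gap: 56.1
finger_force: 0.0
clock: 22.8
eef_pos: [454.6, -31.4, 155.3]
eef_rot: [3.141, 0.0, 2.419]
wrist_force: [0.1, 0.2, 0.4]
finger_gap: 70.0
finger_force: 0.0
clock: 23.2
eef_pos: [454.7, -31.4, 155.1]
eef_rot: [3.141, 0.0, 2.178]
wrist_force: [0.1, 0.1, -0.1]
finger_gap: 70.3
finger_force: 0.0
carton 239 z 112.7 bb [574.8  77.3] [35.1 40.6] rect [575.2  77.2] [41.1 36.5] 89.3
dropper 151 z 82.7 bb [576.3 153.9] [26.6 30.3] rect [575.4 152.7] [26.7 31.9] 28.2
dropper side 247 z 80.9 bb [581.6 162.1] [28.9 20.6] rect [582.3 160.9] [33.1 25.7] 14.8
droptop side 29 z 111.0 bb [581.6 158.3] [11.2 11. ] rect [582.1 159. ] [12.6 11.4] 27.8
lens 1289 z 17.4 bb [438.7 -54.8] [40.5 49. ] rect [438.9 -55.6] [28.7 59. ] 34.3
lenstop 902 z 17.8 bb [439.1 -55.6] [39.7 48.4] rect [439.3 -56. ] [25.3 58. ] 34.8
[454.69212511 -31.37243819 155.02422403] [3.14153206e+00 5.03779485e-05 2.17699440e+00]
```

View pics/w7.png

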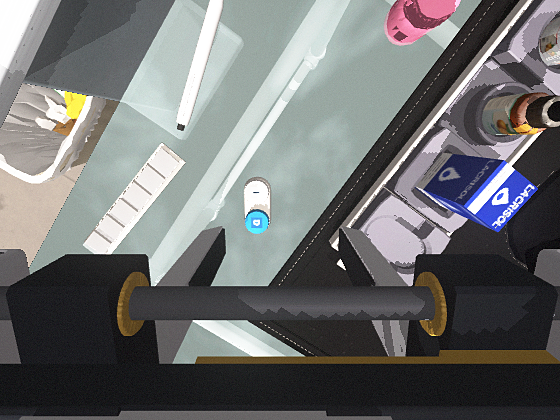

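The lens case is at (257,207), with its long axis along the image column, so the yaw is right. The dropper, carton and saline stand in the tray at right.

```bash
echo '[{"xyz":[-11.4, -26.8, 0]}, {"xyz":[-11.4, -26.8, 40]}, {"xyz":[-11.4, -26.8, 80]}, {"xyz":[-11.4, -26.8, 115]}, {"xyz":[-11.4, -26.8, 135]}]' > rows.txt && python3 -m creep rows.txt
echo '[{"xyz":[0, 0, 4]}, {"xyz":[0, 0, 8]}, {"xyz":[0, 0, 11]}, {"xyz":[0, 0, 11]}, {"xyz":[0, 0, 11]}]' > rows.txt && python3 -m creep rows.txt
echo '[{}, {}]' > rows.txt && python3 -m creep rows.txt
```

```text
clock: 23.85
eef_pos: [437.9, -55.8, 17.6]
eef_rot: [-3.14, -0.002, 2.176]
wrist_force: [0.0, 0.8, -0.2]
finger_gap: 70.2
finger_force: 0.0
clock: 24.35
eef_pos: [439.5, -56.1, 9.6]
eef_rot: [3.141, 0.001, 2.175]
wrist_force: [0.8, 0.2, -0.2]
finger_gap: 70.1
finger_force: 0.0
clock: 24.55
eef_pos: [439.3, -56.0, 9.3]
eef_rot: [3.141, 0.0, 2.175]
wrist_force: [0.4, -0.7, -0.9]
finger_gap: 69.8
finger_force: 0.0
```

```bash
echo '[{"xyz":[0, 0, 2]}, {"xyz":[0, 0, 4]}, {"xyz":[0, 0, 6]}, {"xyz":[0, 0, 6]}]' > rows.txt && python3 -m creep rows.txt
echo '[{}, {}, {}, {}, {}]' > rows.txt && python3 -m creep rows.txt 20 8
echo '[{}, {}, {}]' > rows.txt && python3 -m creep rows.txt
echo '[{"xyz":[0, 0, -10]}, {"xyz":[0, 0, -30]}, {"xyz":[0, 0, -60]}, {"xyz":[0, 0, -80]}, {"xyz":[0, 0, -80]}]' > rows.txt && python3 -m creep rows.txt
```

```text
clock: 24.95
eef_pos: [438.9, -55.9, 2.6]
eef_rot: [-3.141, -0.0, 2.175]
wrist_force: [-0.2, 0.2, 0.8]
finger_gap: 69.9
finger_force: 0.0
clock: 25.45
eef_pos: [439.1, -56.0, 3.0]
eef_rot: [3.142, 0.0, 2.175]
wrist_force: [-0.3, 0.3, -0.1]
finger_gap: 33.1
finger_force: 0.0
clock: 25.75
eef_pos: [439.1, -56.0, 2.9]
eef_rot: [3.142, -0.0, 2.175]
wrist_force: [-0.3, 0.2, -0.0]
finger_gap: 28.6
finger_force: 7.8
clock: 26.25
eef_pos: [440.5, -56.2, 85.8]
eef_rot: [3.138, 0.004, 2.175]
wrist_force: [0.4, 1.4, -0.6]
finger_gap: 28.6
finger_force: 7.8
```

```bash
echo '[{"turn_vec":[0, 0, -0.14]}, {"turn_vec":[0, 0, -0.28]}, {"turn_vec":[0, 0, -0.42]}, {"turn_vec":[0, 0, -0.56]}, {"turn_vec":[0, 0, -0.7]}]' > rows.txt && python3 -m creep rows.txt
echo '[{"turn_vec":[0, 0, -0.13]}, {"turn_vec":[0, 0, -0.25]}, {"turn_vec":[0, 0, -0.25]}, {"turn_vec":[0, 0, -0.25]}]' > rows.txt && python3 -m creep rows.txt
python3 - <<'E'
from meas import *
s=manip.read_state();A=R.from_euler('xyz',s["eef_rot"]).as_matrix();p=s['eef_pos']
print(p,s["eef_rot"],A.T@(np.array([576.1,-1.9,p[2]])-p))
im,d,K,M=cam("wrist");P=cloud(d,K,M);save('w8',im)
blob('lens',P,p[0]-50,p[0]+50,p[1]-13,p[1]+13,p[2]-6,p[2]+8)
E
```

```text
clock: 26.75
eef_pos: [438.7, -55.9, 82.3]
eef_rot: [-3.142, -0.001, 2.881]
wrist_force: [-0.1, -0.2, 0.8]
finger_gap: 28.5
finger_force: 7.8
clock: 27.15
eef_pos: [438.9, -55.9, 82.6]
eef_rot: [3.141, -0.001, 3.121]
wrist_force: [-0.3, 0.1, -0.1]
finger_gap: 28.7
finger_force: 7.8
[438.89058032 -55.92882616  82.59315514] [ 3.14148795e+00 -6.16307427e-04  3.12120912e+00] [-1.36079668e+02  5.68142302e+01 -7.79182051e-02]
lens 943 z 89.1 bb [429.2 -56.1] [40.  25.3] rect [432.  -55.9] [46.7 26. ] 0.0
```

View pics/w8.png

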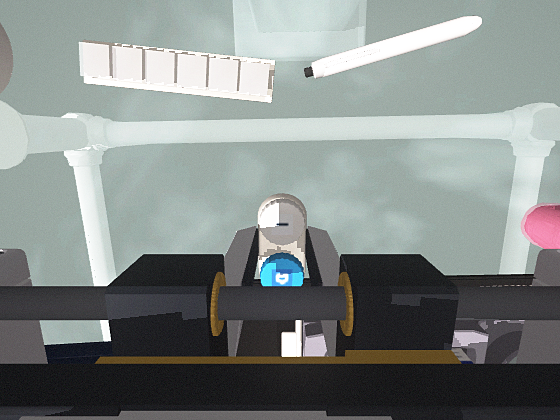

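The lens case is held level at (282,245), long axis fore-and-aft. I carry it to the rightmost recess.

```bash
echo '[{"xyz":[-34, 14, 0]}, {"xyz":[-68, 28, 0]}, {"xyz":[-102, 43, 0]}, {"xyz":[-136, 57, 0]}, {"xyz":[-136, 57, 0]}]' > rows.txt && python3 -m creep rows.txt
echo '[{"xyz":[0, 0, 5]}, {"xyz":[0, 0, 15]}, {"xyz":[0, 0, 25]}, {"xyz":[0, 0, 30]}, {"xyz":[0, 0, 30]}]' > rows.txt && python3 -m creep rows.txt
echo '[{}, {}]' > rows.txt && python3 -m creep rows.txt
```

```text
clock: 27.7
eef_pos: [578.4, 0.1, 82.3]
eef_rot: [3.141, 0.001, 3.124]
wrist_force: [0.3, -1.0, 0.2]
finger_gap: 28.9
finger_force: 7.8
clock: 28.2
eef_pos: [575.4, -1.5, 52.0]
eef_rot: [3.142, -0.002, 3.124]
wrist_force: [0.5, 0.1, -0.7]
finger_gap: 28.9
finger_force: 7.8
clock: 28.4
eef_pos: [576.2, -1.3, 53.4]
eef_rot: [-3.142, 0.001, 3.125]
wrist_force: [-0.8, 0.5, -0.4]
finger_gap: 28.7
finger_force: 7.8
```

Centred; lower to z≈37.5, then release modestly inside the channel.

```bash
echo '[{"xyz":[0, 0, 4]}, {"xyz":[0, 0, 8]}, {"xyz":[0, 0, 12]}, {"xyz":[0, 0, 14]}, {"xyz":[0, 0, 14]}]' > rows.txt && python3 -m creep rows.txt
echo '[{"xyz":[0, 0, 1]}, {"xyz":[0, 0, 1]}, {"xyz":[0, 0, 1]}]' > rows.txt && python3 -m creep rows.txt
echo '[{}, {}, {}, {}]' > rows.txt && python3 -m creep rows.txt 50
echo '[{"xyz":[0, 0, -10]}, {"xyz":[0, 0, -40]}, {"xyz":[0, 0, -80]}, {"xyz":[0, 0, -120]}, {"xyz":[0, 0, -160]}]' > rows.txt && python3 -m creep rows.txt
echo '[{"xyz":[45, 0, 0]}, {"xyz":[90, 0, 0]}, {"xyz":[135, 0, 0]}, {"xyz":[180, 0, 0]}, {"xyz":[180, 0, 0]}]' > rows.txt && python3 -m creep rows.txt
echo '[{"xyz":[0, -45, 0]}, {"xyz":[0, -90, 0]}, {"xyz":[0, -135, 0]}, {"xyz":[0, -180, 0]}, {"xyz":[0, -180, 0]}]' > rows.txt && python3 -m creep rows.txt
python3 - <<'E'
from meas import *
im,d,K,M=cam("top");P=cloud(d,K,M);save('t9',cv2.resize(im[140:205,155:355],None,fx=4,fy=4,interpolation=cv2.INTER_CUBIC))
blob('saline',P,545,615,205,260,80,100)
blob('drop',P,545,615,120,190,105,125)
blob('carton',P,535,620,35,120,105,120)
blob('lenscaps',P,535,620,-40,38,47.5,62)
im,d,K,M=cam("side");P=cloud(d,K,M)
blob('lenscaps s',P,535,620,-40,38,47.5,62)
blob('drop s',P,545,615,120,190,108,125)
E
```

```text
clock: 28.9
eef_pos: [575.9, -1.3, 38.5]
eef_rot: [3.142, -0.001, 3.125]
wrist_force: [-0.3, -0.1, -0.7]
finger_gap: 28.7
finger_force: 7.8
clock: 29.2
eef_pos: [576.1, -1.3, 38.0]
eef_rot: [-3.142, 0.0, 3.125]
wrist_force: [0.1, 0.7, -0.0]
finger_gap: 28.6
finger_force: 7.8
clock: 29.6
eef_pos: [576.1, -1.3, 38.0]
eef_rot: [3.142, 0.0, 3.125]
wrist_force: [0.2, -0.0, 0.6]
finger_gap: 49.9
finger_force: 0.0
clock: 30.1
eef_pos: [575.8, -1.2, 200.5]
eef_rot: [-3.142, 0.001, 3.125]
wrist_force: [0.0, 0.8, 0.2]
finger_gap: 49.9
finger_force: 0.0
clock: 30.6
eef_pos: [392.4, 2.0, 198.7]
eef_rot: [-3.141, 0.001, 3.125]
wrist_force: [0.8, -0.4, 0.3]
finger_gap: 50.0
finger_force: 0.0
clock: 31.1
eef_pos: [393.0, -182.3, 198.5]
eef_rot: [-3.141, 0.001, 3.12]
wrist_force: [0.2, 0.4, -0.3]
finger_gap: 50.1
finger_force: 0.0
saline 173 z 88.3 bb [577.1 232.9] [34.  33.3] rect [577.4 233. ] [36.5 36.8] 31.6
drop 27 z 112.3 bb [577.6 154.3] [10.1 12.5] rect [577.6 154. ] [10.6 12.1] 12.0
carton 240 z 112.9 bb [575.   77.3] [34.8 40.3] rect [575.3  77.5] [41.2 36.1] 89.4
lenscaps 148 z 51.7 bb [575.3  -1. ] [56.3 24.1] rect [5.742e+02 5.000e-01] [35.5 69.5] 73.6
lenscaps s 36 z 51.3 bb [559.6   0.9] [15.7 29.8] rect [560.  -0.] [15.5 31.3] 5.4
drop s 24 z 112.6 bb [581.9 157.8] [10.9 11.9] rect [581.9 157.9] [11.8 10.9] 85.1
```

View pics/t9.png

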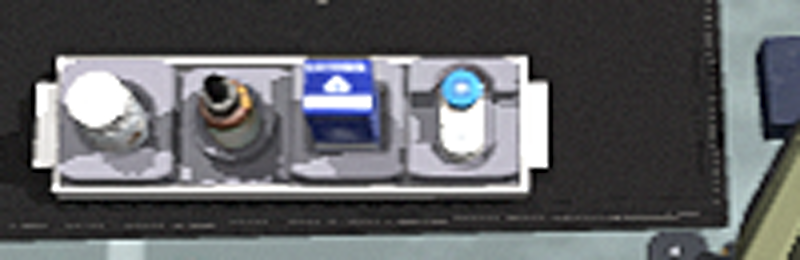

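All four are seated: saline (98,95), dropper (222,95), carton (340,100) and lens case (462,115). Their top heights match the expected values, so I hand in.

```bash
python3 -c "
from cell import manip
print(manip.sign_off())"
```

```text
the job is handed in; nothing more can be done
None
```

The saline bottle, dropper bottle, carton and lens case are each upright and seated in their own tray compartments, the arm was not moved near the mug or spectacle case, and the job was handed in at about 31 s; no verdict was returned.

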